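# Pair weld test coupons on the sloped fit-up jig

### The job

Swing the yellow hold-down frame of the blue jig up and well back, past square to the sloped plate. Lay the loose stainless and the loose copper coupon flat on the slope, each in the empty place on the right of the clamped coupon of its own metal: end to end with it, in line, touching or within a few millimetres, lower edge on its two stop pins. With both pairs made, swing the frame fully down over them again, and leave the brass coupon and everything else on the bench where they are.

Things in the scene. Friction and masses are not known exactly. Their poses are not given: they have to be found in the camera images.
- jig: Blue jig fixed to the bench, 370 mm wide (y); its plate slopes at 28 degrees, rising away from the robot (jig +x; +y is the robot's left). Origin on the bench, 45 mm below the middle of the pin line: the line along y on the slope that the coupons' lower edges meet. The face reaches 30 mm downhill and 95 uphill of it. Along it from left: clamped coupon, place_left, clamped coupon, place_right.
- place_left (a point): Middle, on the sloped face, of the empty place (80 mm along jig y, 40 mm up the slope) of the left pair, 80 mm right of the clamped coupon's origin and 20 mm uphill of the pin line. Two steel stop pins (8 mm diameter, 10 mm tall) stand square to the face just below its lower edge, 28 mm either side of its middle, so a finger fits between them.
- place_right (a point): The same for the right pair.
- holddown (a joint): Hinge of the yellow hold-down frame, rad: 0 = fully down, parallel to the sloped face and 1 mm above the 12 mm thick coupons; grows as the frame swings up and away from the robot; 1.57 = square to the face; stop at 2.2. Axis parallel to jig y. Stiff (0.25 N m of friction), stays where it is left; starts at 0 to 0.25.
- hinge (a point): Point on the frame's hinge axis at the middle of its width, 100 mm uphill of the pin line and 16 mm out from the sloped face. The frame's two flat bars (20 mm wide, 6 thick, 128 long) run from here downhill over the two joints, at jig y = +92.5 and -92.5 mm.
- handle (a point): Middle of the frame's round yellow crossbar, its handle (10 mm diameter, 185 mm long, parallel to the hinge axis): 130 mm from the hinge along the bars and 26 mm raised outwards, so it moves on a circle of 132.6 mm radius about the hinge. Frame down: its centre is 42 mm out from the sloped face and 30 mm downhill of the pin line.
- fixed_stainless: Bright grey stainless coupon clamped to the jig (does not move), 80 x 40 x 12 mm, black clamp dog on its left part. Origin at the centre of its underside, on the sloped face; z points out square to the slope, x (40 mm) uphill, y (80 mm) along the slope to the robot's left. Its partner's origin belongs 80 mm along its -y (up to 86 is fine), in line.
- fixed_copper: Reddish copper coupon clamped to the jig (does not move), same size, axes, clamp dog and partner place as fixed_stainless. Which of the two is in the left pair and which in the right one changes.
- coupon_stainless: Loose bright grey stainless coupon flat on the bench, 80 (y) x 40 (x) x 12 (z) mm, about 0.3 kg; both 40 mm ends have a step 3 mm deep in the top 5 mm. Origin at the centre of its underside. A half turn makes no difference.
- coupon_copper: Loose reddish copper coupon, same shape, size and axes.
- coupon_brass: Loose yellow brass coupon, same shape and size; it has no partner: leave it.
- magnet: Red welding magnet block with steel top, 55 x 55 x 20 mm, origin under its centre; leave it.
- tube_offcut: Stainless tube offcut standing on end, 38 mm diameter, 50 mm tall, origin under its centre; leave it.
- brush: Brush lying in front of the jig, origin under its middle; leave it.
- wrench: Steel wrench lying towards the back of the bench, 170 mm long; leave it.
- spray_can: Blue and white spray can, 64 mm diameter, 190 mm tall, origin under its centre; leave it.
- nozzle_jar: White jar with orange cap, 60 mm diameter, 70 mm tall, origin under its centre; leave it.
Mind the look-alikes: they are no part of the job. What is shaped like the coupon_stainless but black or turquoise is not meant. Leave any purple or turquoise look-alike of the coupon_copper alone.

How it is judged (in metres and radians):
On the way, in this order (a step that is already met when the one before it is completed fails the run):
1. the hold-down frame is swung up past square to the slope (over 1.6 rad) (value of joint holddown above 1.6 rad), for 0.2 s.
2. with the frame still up (over 1.3 rad), both loose coupons lie flat and released in the places right of their own metal's clamped coupon (x of coupon_stainless in the frame of fixed_stainless between -0.006 and 0.006 m and y of coupon_stainless in the frame of fixed_stainless between -0.087 and -0.077 m and z of coupon_stainless in the frame of fixed_stainless between -0.004 and 0.004 m and angle between the z axis of coupon_stainless and the z axis of fixed_stainless, either way round below 0.1 rad and angle between the y axis of coupon_stainless and the y axis of fixed_stainless, either way round below 0.1 rad and linear speed of each of coupon_stainless, coupon_copper below 0.02 m/s and x of coupon_copper in the frame of fixed_copper between -0.006 and 0.006 m and y of coupon_copper in the frame of fixed_copper between -0.087 and -0.077 m and z of coupon_copper in the frame of fixed_copper between -0.004 and 0.004 m and angle between the z axis of coupon_copper and the z axis of fixed_copper, either way round below 0.1 rad and angle between the y axis of coupon_copper and the y axis of fixed_copper, either way round below 0.1 rad and contact force between the fingers and coupon_stainless below 0.05 N and contact force between the fingers and coupon_copper below 0.05 N and value of joint holddown above 1.3 rad), for 0.2 s.
At the end, for the whole second after the job is handed in: Both loose coupons lie flat and still at the right end of the clamped coupon of their metal (end gap at most 7 mm, offset along the slope at most 6 mm, within 4 mm of the face, 0.1 rad of parallel), and the hold-down frame is down (under 0.07 rad) and at rest (x of coupon_stainless in the frame of fixed_stainless between -0.006 and 0.006 m and y of coupon_stainless in the frame of fixed_stainless between -0.087 and -0.077 m and z of coupon_stainless in the frame of fixed_stainless between -0.004 and 0.004 m and angle between the z axis of coupon_stainless and the z axis of fixed_stainless, either way round below 0.1 rad and angle between the y axis of coupon_stainless and the y axis of fixed_stainless, either way round below 0.1 rad and linear speed of each of coupon_stainless, coupon_copper below 0.02 m/s and x of coupon_copper in the frame of fixed_copper between -0.006 and 0.006 m and y of coupon_copper in the frame of fixed_copper between -0.087 and -0.077 m and z of coupon_copper in the frame of fixed_copper between -0.004 and 0.004 m and angle between the z axis of coupon_copper and the z axis of fixed_copper, either way round below 0.1 rad and angle between the y axis of coupon_copper and the y axis of fixed_copper, either way round below 0.1 rad and value of joint holddown below 0.07 rad and velocity of joint holddown between -0.05 and 0.05 rad/s); the robot touches nothing.
It fails at once if the brass coupon or another bystander is moved by more than 30 mm (distance of any of coupon_brass, magnet, tube_offcut, brush, wrench, spray_can, nozzle_jar from where it was at the start of the episode above 0.03 m).
It fails at once if the spray can is tipped (angle between spray_can's own z axis and vertical above 0.3 rad).
It also fails if it takes over 72 s, if anything falls off the work surface, if the arm or the gripper's body presses on something with over 40 N, if the wrist force passes 120 N, or if a joint passes its speed limit or range.

### The arm

A 6-joint arm with a two-finger parallel gripper is mounted at the origin on the work surface. World frame = base frame: x ahead of the robot, y to its left, z up, the work surface at z = 0. Lengths are in mm, angles in rad, forces in N, time in s.
With the tool pointing down it reaches from about 200 to 875 mm from the base axis. Payload 3.4 kg.
Tool frame: the origin (TCP) lies at the centre of the arm's flange, where the gripper is bolted on; the fingertips stand 199 mm ahead of it and the grasp point (between the pads) lies 180 mm ahead of it (tip_reach is the distance from the TCP to the fingertips, in mm); z points along the fingers, y is the direction in which the jaws open and shut (so a half turn about z gives the same grasp; the last joint's range is limited). The gripper opens to 94 mm and grips with 3 to 60 N. Pads are 16 mm wide; open, the fingers measure 119 mm over their backs; the gripper's body (75 mm by 177 mm) begins 78 mm behind the grasp point.
Start: joints at [0.981, 0.276, 1.505, -0, 1.361, -0.121], TCP at [259.807, 512.977, 404.693] pointing down, gripper open.
Joint ranges: [-2.89, 2.89], [-0.75, 2.08], [0.22, 2.7], [-1.18, 4.32], [0.11, 2.71], [-2.7, 2.7]. Speed limits (rad/s): [2.57, 2.57, 3.14, 3.14, 3.14, 3.14].

### API

Orientations are given as a unit quaternion [w, x, y, z].
In Python, from rig import observe, snapshot, sign_off, tip_reach gives the robot as it stands.
- The arm moves only by the tool servo_tool, never from a script. Its argument "rows" is a list of rows, each a list of 7 numbers: the shift along the tool's x, y, z in mm, then the turn, a rotation vector about the tool's x, y, z in degrees, then the finger opening in mm, from 0 to 94. In form: [[x, y, z, ax, ay, az, fingers], ...]. A call has 1 to 12 rows; each row is the pose to reach, as a shift and turn from the pose commanded when the call began, along the tool's axes at that moment; what a row does not reach only later rows make up. A row lasts 1/10 s, in which the tool goes at most 50 mm and 8.59 degrees, less where a joint would pass 70% of its speed; a pose out of reach is approached as far as the arm can. A call with a gripper value outside its range is refused whole. The fingers move at their own pace and stop on an object; "newtons" is the grip in N (left out, the last holds). Time passes only in rows, so rows that repeat a pose let the fingers close. It gives the time, the measured TCP pose, the force and the opening at its end, in the units of the state.
- observe(): the state, without advancing time (a new reading comes with each control period).
- snapshot(name): name is "side" or "top" or "wrist"; returns a dict with "color" (480x640x3 uint8, red, green, blue), "intrinsics" (3x3 intrinsics, pixels), "T" (4x4, takes a point from camera to world coordinates). Camera axes: x right, y down, z forward; pixel columns grow to the right and rows downward; lengths in mm; the calibration is good to about 2 mm. A picture is of the moment at which its call begins. There is no depth.
- sign_off(): hands the job in, once; it reports no verdict.
The state is a dict: "time": time; "joints": joint angles; "qvel": joint speeds; "tau": joint torques, N m; "tcp_pos": TCP position; "orientation": TCP orientation; "contact_force": force on the tool from outside, world axes, zero at the start; "ft_torque": the same for the moment, N m; "finger_gap": finger opening in mm.
Only numpy, scipy, OpenCV 4.12 (cv2) and the standard library are available. Lean on these libraries where they do the work, as an engineer would, in place of code of your own. Each camera call takes 0.05 s, during which the arm holds its last target. There are 200 camera calls.

## Working session

There is one attempt and no reset: what is moved stays moved. The work goes in short steps, Python scripts to look and compute and a tool call to move; the robot and the scene stay as the last step left them, time stands still between calls to the robot, and variables do not carry over. Pictures are saved under pics/ and viewed, about 8 in all and at most 12, crops included, and the job is handed in when it is done.

Besides the shell and the picture viewer there is one more tool, called after "Call:" as name([rows], argument=value, ...), one row to a line, values as JSON. servo_tool: Moves the arm, as the interface text tells. Its arguments: {"type":"object","properties":{"rows":{"type":"array","items":{"type":"array","items":{"type":"number"}}},"newtons":{"type":"number"}},"required":["rows"]}

```bash
ls; mkdir -p pics
python3 - <<'E'
from rig import *
import cv2,numpy as np
np.set_printoptions(precision=4,suppress=True)
print(observe())
for n in("top","side"):
    s=snapshot(n);cv2.imwrite(f"pics/{n}0.png",s["color"][:,:,::-1]);print(s["intrinsics"],s["T"])
E
```

```text
pics
{'time': 0.0, 'joints': array([ 0.981 ,  0.2766,  1.5061, -0.    ,  1.3607, -0.121 ]), 'qvel': array([-0.0005,  0.0006,  0.0003, -0.001 , -0.001 , -0.0017]), 'tau': array([  0.0001, -40.4591, -23.7235,   0.0702,   0.0343,  -0.0002]), 'tcp_pos': array([259.6771, 512.7847, 403.8404]), 'orientation': array([-0.0003,  0.2322,  0.9727, -0.0008]), 'contact_force': array([-0.7121,  0.0083,  0.458 ]), 'ft_torque': array([-0.016 ,  0.0418,  0.0841]), 'finger_gap': 94.21228984255859}
[[625.1332   0.     314.3429]
 [  0.     625.1332 237.3659]
 [  0.       0.       1.    ]] [[  -0.0107   -0.997     0.0761  428.9043]
 [  -0.9999    0.0116    0.0115   49.4003]
 [  -0.0123   -0.076    -0.997  1582.755 ]
 [   0.        0.        0.        1.    ]]
[[605.5566   0.     319.8044]
 [  0.     605.5566 248.5363]
 [  0.       0.       1.    ]] [[  -0.9924   -0.0914    0.0821  487.5222]
 [  -0.1225    0.7853   -0.6069  771.4057]
 [  -0.009    -0.6123   -0.7906 1007.2346]
 [   0.        0.        0.        1.    ]]
```

View pics/top0.png

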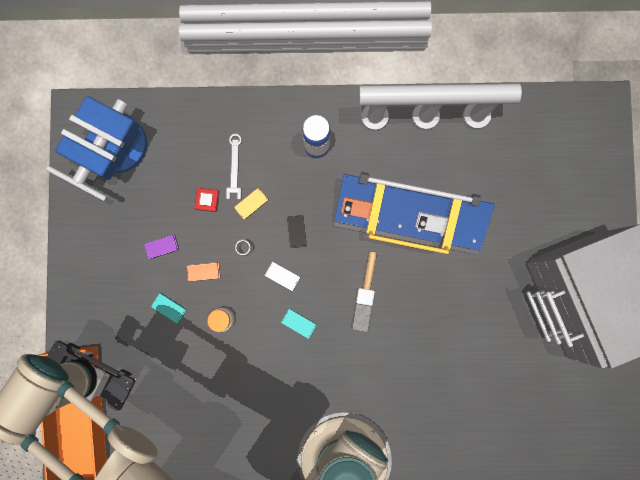

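View pics/side0.png

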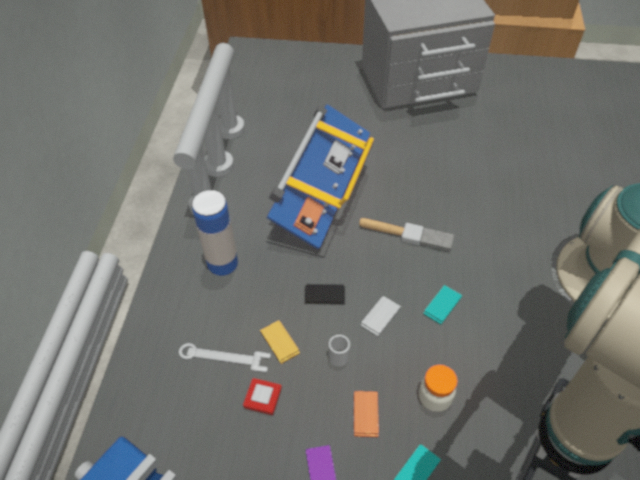

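The candidates in the top view are:
- **Grey coupon (282,276):** fits the stainless. The black one at (297,231) and the turquoise ones at (298,323) and (168,307) are look-alikes.
- **Orange coupon (203,271):** fits the copper. The purple one at (161,246) is a look-alike, and the yellow one at (250,203) is brass.

On the jig, the left pair is copper (355,208) and the right pair is stainless (432,222). I'll confirm this in a crop and measure.

```bash
cat > h.py <<'E'
import cv2,numpy as np
from rig import *
np.set_printoptions(precision=3,suppress=True)
def ray(s,u,v):
    d=s["T"][:3,:3]@np.linalg.inv(s["intrinsics"])@np.array([u,v,1.]);return s["T"][:3,3],d/np.linalg.norm(d)
def onz(s,u,v,z):
    o,d=ray(s,u,v);return o+d*(z-o[2])/d[2]
def tri(obs):
    A=np.zeros((3,3));b=np.zeros(3);R=[ray(*o) for o in obs]
    for o,d in R:
        P=np.eye(3)-np.outer(d,d);A+=P;b+=P@o
    x=np.linalg.solve(A,b);return x,[np.linalg.norm((np.eye(3)-np.outer(d,d))@(x-o)) for o,d in R]
def proj(s,p):
    c=np.linalg.inv(s["T"])@np.append(p,1);q=s["intrinsics"]@c[:3];return q[:2]/q[2]
def hsv(s,lo,hi): return cv2.inRange(cv2.cvtColor(s["color"],cv2.COLOR_RGB2HSV),np.array(lo),np.array(hi))
def blobs(m,a=60):
    c,_=cv2.findContours(m,cv2.RETR_EXTERNAL,cv2.CHAIN_APPROX_NONE)
    return [k for k in c if cv2.contourArea(k)>a]
E
python3 - <<'E'
from h import *
st=snapshot("top");ss=snapshot("side")
for n,s in(("top",st),("side",ss)):
  for nm,lo,hi in(("orange",(5,110,120),(14,255,255)),("white",(0,0,185),(179,40,255)),("yellow",(18,120,120),(32,255,255))):
    for c in blobs(hsv(s,lo,hi)):
        (u,v),wh,a=cv2.minAreaRect(c)
        if cv2.contourArea(c)>1500 : continue
        b=np.array([onz(s,*p,12)[:2] for p in cv2.boxPoints(((u,v),wh,a))])
        e=b[1]-b[0];f=b[2]-b[1];L=e if np.linalg.norm(e)>np.linalg.norm(f) else f
        print(n,nm,np.round([u,v]),"xy",onz(s,u,v,12)[:2],"size",np.linalg.norm(e),np.linalg.norm(f),"dir",np.degrees(np.arctan2(L[1],L[0]))%180)
C=np.full((600,800,3),0,np.uint8);t=st["color"][:,:,::-1];d=ss["color"][:,:,::-1]
R=lambda im,k:cv2.resize(im,None,fx=k,fy=k,interpolation=cv2.INTER_CUBIC)
a=R(t[170:260,325:500],4);C[:360,:700]=a
a=R(t[190:290,140:315],2.4);C[360:600,:420]=a
cv2.imwrite("pics/c1.png",C)
cv2.imwrite("pics/c2.png",R(d[100:258,260:385],3.75))
E
```

```text
top orange [203. 271.] xy [466.448 348.246] size 79.98788257667536 40.55027378945345 dir 95.06859547794606
top orange [357. 207.] xy [623.478 -39.93 ] size 40.45233390994492 72.34503221694531 dir 77.88234214414764
top white [ 18. 457.] xy [ 14.133 805.548] size 49.66732915394507 80.70350629682743 dir 60.9460034191727
top white [ 22. 398.] xy [157.145 799.054] size 79.3677272951146 15.409397205410395 dir 146.58349943428746
top white [539. 317.] xy [ 344.295 -488.514] size 7.239420587100496 128.10807383667554 dir 21.30592608119929
top white [565. 317.] xy [ 344.225 -554.207] size 43.054256453846904 142.2865825348815 dir 21.74235593474839
top white [549. 318.] xy [ 341.866 -512.164] size 7.56960841081624 135.70332876266062 dir 21.246823865313587
top white [365. 297.] xy [398.837 -57.737] size 38.108180587270176 40.2247024849019 dir 79.94410259625916
top white [282. 276.] xy [452.297 149.79 ] size 39.990395049075296 80.056856112541 dir 60.10437714392805
top white [582. 313.] xy [ 353.227 -594.283] size 13.94509901857807 286.51635924921885 dir 21.27012219873069
top white [586. 259.] xy [ 
[... 2628 characters left out ...]
8 37.04606127721714 dir 170.01361829574614
side white [208. 202.] xy [851.432 -92.054] size 69.88738900071492 68.80966440171059 dir 6.552424259635075
side white [338. 153.] xy [ 582.252 -282.918] size 38.70831764660055 44.93559238697601 dir 142.04105076927144
side white [300. 150.] xy [ 674.006 -282.256] size 267.36359715138195 9.307003170607308 dir 78.13582423125465
side white [203.  98.] xy [ 949.02  -444.294] size 446.39823799586054 38.687444214429874 dir 90.41598934577806
side yellow [280. 341.] xy [638.289 232.517] size 42.532665045924304 83.02028050224847 dir 127.5227317259905
side yellow [331. 161.] xy [ 597.377 -251.368] size 255.8491549396469 170.11709767458677 dir 80.54179282771031
```

View pics/c1.png

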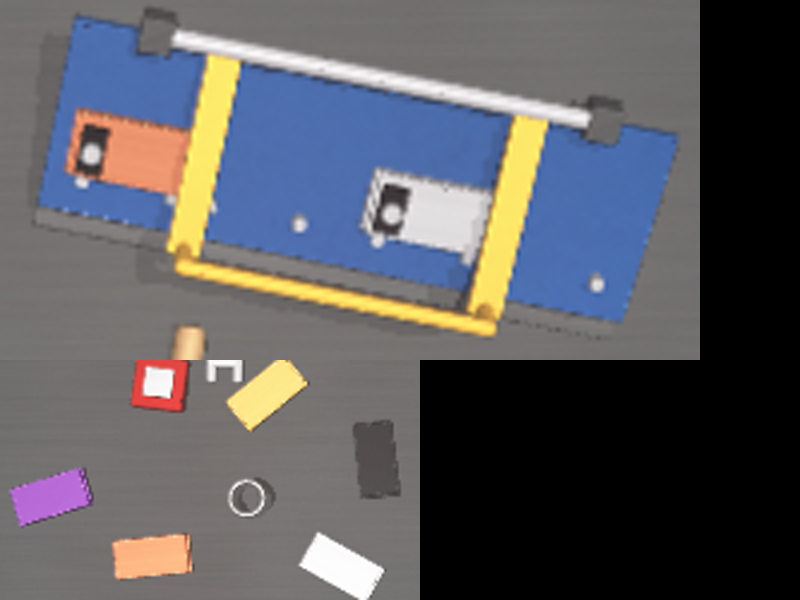

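View pics/c2.png

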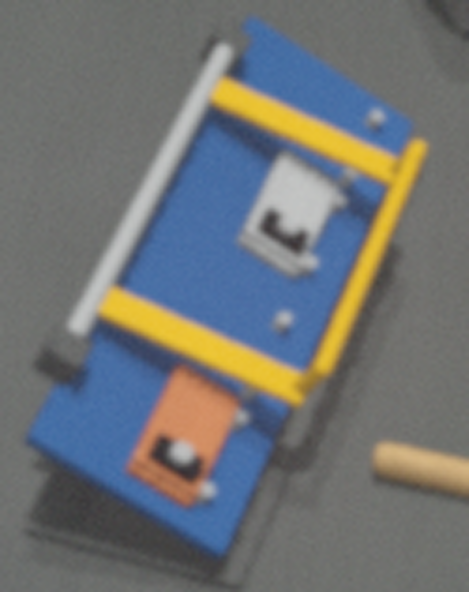

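The crops confirm it: the orange coupon is at crop (152,555) and the grey one at (342,565). The jig's plate corners, pins and handle are clear in both views. I'll fit the jig pose (x, y, yaw) to the plate corners.

```bash
cat >> h.py <<'E'
def S(y,u,n): # jig y, uphill, normal -> jig xyz
    c,s=np.cos(np.radians(28)),np.sin(np.radians(28))
    return np.array([u*c-n*s,y,45+u*s+n*c])
def W(p,J):
    x,y,a=J;c,s=np.cos(a),np.sin(a);return np.array([x+c*p[0]-s*p[1],y+s*p[0]+c*p[1],p[2]])
E
python3 - <<'E'
from h import *
from scipy.optimize import least_squares
st=snapshot("top");ss=snapshot("side")
P=[S(185,95,0),S(185,-30,0),S(-185,95,0),S(-185,-30,0)]
T=[(77,15),(40,208),(678,135),(624,323)];D=[(28,438),(222,556),(248,18),(412,125)]
T=[(325+x/4,170+y/4) for x,y in T];D=[(260+x/3.75,100+y/3.75) for x,y in D]
def res(J): return np.concatenate([proj(s,W(p,J))-q for s,Q in((st,T),(ss,D)) for p,q in zip(P,Q)])
r=least_squares(res,[600,-180,-.2],loss="soft_l1",x_scale=[10,10,.01]);J=r.x;print(J,np.degrees(J[2]),res(J).reshape(-1,2))
for t,d in zip(T,D): print(tri([(st,*t),(ss,*d)]))
# handle angle
hT=[(325+180/4,170+268/4),(325+492/4,170+328/4)]
for a in(0,.05,.1,.15,.2,.25):
    g=np.arctan2(26,130)+a; u=100-132.6*np.cos(g);n=16+132.6*np.sin(g)
    print(a,[proj(st,W(S(y,u,n),J))-q for y,q in zip((92.5,-92.5),hT)], proj(ss,W(S(-92.5,u,n),J))-(260+418/3.75,100+146/3.75),W(S(0,u,n),J))
for n,p in dict(pl=S(72.5,20,0),pr=S(-112.5,20,0),fc=S(152.5,20,6),fs=S(-32.5,20,6)).items(): print(n,W(p,J),proj(st,W(p,J)))
np.save("J.npy",J)
E
```

```text
[ 575.966 -167.131   -0.209] -12.000317083171767 [[-1.501 -0.196]
 [-1.621 -1.323]
 [-0.256 -0.37 ]
 [-1.131 -0.916]
 [ 0.33  -1.128]
 [ 0.94  -0.713]
 [ 0.68  -1.899]
 [ 0.628 -1.406]]
(array([697.963,  -7.513,  81.331]), [np.float64(0.5224061084043563), np.float64(0.5224061084044015)])
(array([588.536,  15.163,  22.586]), [np.float64(2.5261038030012792), np.float64(2.526103803001245)])
(array([ 620.6  , -368.395,   81.439]), [np.float64(0.9078820250927447), np.float64(0.9078820250927861)])
(array([ 511.364, -347.712,   21.725]), [np.float64(1.5985963278817796), np.float64(1.5985963278817197)])
0 [array([-0.565, -2.519]), array([-3.464, -2.55 ])] [-3.008  8.49 ] [ 530.746 -157.519   67.992]
0.05 [array([-0.503, -2.027]), array([-3.077, -1.991])] [-2.104  6.537] [ 529.04  -157.157   74.388]
0.1 [array([-0.413, -1.664]), array([-2.657, -1.561])] [-1.33  4.51] [ 527.648 -156.861   80.863]
0.15 [array([-0.293, -1.433]), array([-2.203, -1.262])] [-0.688  2.414] [ 526.574 -156.633   87.401]
0.2 [array([-0.145, -1.335]), array([-1.715, -1.097])] [-0.183  0.253] [ 525.822 -156.473   93.985]
0.25 [array([ 0.032, -1.374]), array([-1.196, -1.067])] [ 0.183 -1.968] [ 525.392 -156.381  100.6  ]
pl [608.313 -99.887  54.389] [381.986 211.105]
pr [ 569.849 -280.844   54.389] [456.264 225.826]
fc [622.191 -21.05   59.687] [349.89  205.611]
fs [ 583.727 -202.007   59.687] [424.224 220.346]
```

```bash
cat >> h.py <<'E'
from scipy.spatial.transform import Rotation as R
try: J=np.load("J.npy")
except Exception: J=None
def ori(az,tilt=0.,taz=None): # jaw azimuth deg; tool z tilted forward from down by tilt deg toward azimuth taz (default az)
    taz=az if taz is None else taz
    a=np.radians(az);y=np.array([np.cos(a),np.sin(a),0]);z=np.array([0,0,-1.])
    M=np.column_stack([np.cross(y,z),y,z]);t=np.radians(taz)
    return R.from_rotvec(np.radians(tilt)*np.array([np.sin(t),-np.cos(t),0]))*R.from_matrix(M)
def plan(wps,p0=None,R0=None,reach=180.):
    o=observe();w=o["orientation"];p0=o["tcp_pos"] if p0 is None else p0
    R0=R.from_quat([w[1],w[2],w[3],w[0]]) if R0 is None else R0
    pp,pr=np.zeros(3),R.identity()
    for g,Rt in wps:
        t=np.asarray(g)-reach*Rt.apply([0,0,1]);d=R0.inv().apply(t-p0);r=R0.inv()*Rt
        n=max(np.linalg.norm(d-pp)/50,np.degrees((pr.inv()*r).magnitude())/8.59)
        print(np.round(d,1),np.round(np.degrees(r.as_rotvec()),1),"rows>=%.1f"%n,"tcp",np.round(t));pp,pr=d,r
def harc(a,y=0.):
    g=np.arctan2(26,130)+a;return W(S(y,100-132.6*np.cos(g),16+132.6*np.sin(g)),J)
E
python3 - <<'E'
from h import *
h=harc(.2);plan([(h+[-40,10,150],ori(-12))])
E
```

```text
[-499.6 -486.1  -19.4] [-0.   0.  75.1] rows>=13.9 tcp [ 486. -146.  424.]
```

Call:
servo_tool([
  [-40, -40, -2, 0, 0, 6, 94],
  [-80, -78, -3, 0, 0, 12, 94],
  [-120, -117, -5, 0, 0, 18, 94],
  [-160, -156, -6, 0, 0, 24, 94],
  [-200, -195, -8, 0, 0, 30, 94],
  [-240, -233, -10, 0, 0, 36, 94],
  [-280, -272, -11, 0, 0, 42, 94],
  [-320, -311, -13, 0, 0, 48, 94],
  [-360, -350, -14, 0, 0, 54, 94],
  [-400, -389, -16, 0, 0, 60, 60],
  [-440, -428, -18, 0, 0, 67, 60],
  [-480, -467, -19, 0, 0, 75, 60],
])

```text
time: 1.5
tcp_pos: [454.5, -56.4, 422.2]
orientation: [0.0, 0.778, 0.628, 0.0]
contact_force: [1.5, 1.1, 0.2]
finger_gap: 73.5
```

Run:
```python
from h import *
o=observe();print(o["time"],o["tcp_pos"],o["orientation"])
s=snapshot("wrist");st=snapshot("top");ss=snapshot("side");np.savez("w1.npz",color=s["color"],intrinsics=s["intrinsics"],T=s["T"])
print(s["intrinsics"],s["T"])
im=s["color"][:,:,::-1].copy();cv2.imwrite("pics/w1.png",im)
for nm,p in dict(UL=S(185,95,0),LL=S(185,-30,0),UR=S(-185,95,0),LR=S(-185,-30,0),h1=None,pin=S(24.5,-4,10),pin2=S(-160.5,-4,10)).items():
    q=harc(.2) if p is None else W(p,J); print(nm,proj(s,q))
```

```text
1.5 [454.474 -56.414 422.186] [0.    0.778 0.628 0.   ]
[[343.124   0.    317.998]
 [  0.    343.124 235.868]
 [  0.      0.      1.   ]] [[  0.978  -0.205  -0.046 468.455]
 [ -0.21   -0.952  -0.221   7.204]
 [  0.001   0.226  -0.974 403.004]
 [  0.      0.      0.      1.   ]]
UL [577.636 111.851]
LL [428.792 119.285]
UR [521.443 463.884]
LR [408.371 423.994]
h1 [410.449 311.96 ]
pin [441.401 273.615]
pin2 [429.264 419.918]
```

View pics/w1.png

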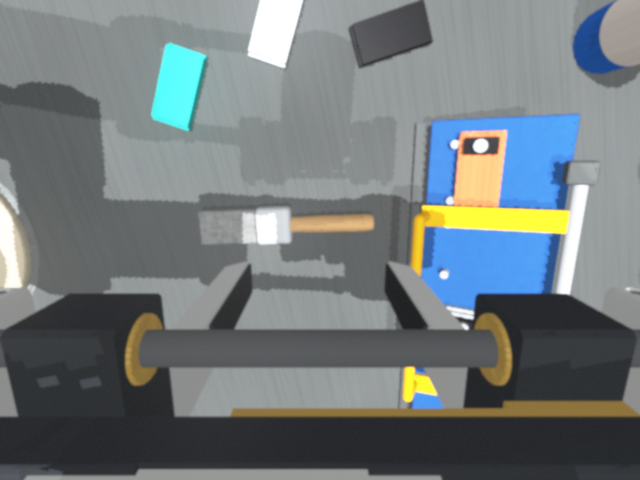

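Run:
```python
from h import *
import h as H
H.J=J+[0.7,-1.5,0];np.save("J.npy",H.J)
h=harc(.2);print(h);plan([(h+[0,0,60],ori(-12)),(h+[0,0,-3],ori(-12))])
```

```text
[ 526.522 -157.973   93.985]
[-83.7  91.   87.7] [-0.   0.  -0.1] rows>=3.0 tcp [ 527. -158.  334.]
[-83.7  91.  150.7] [-0.   0.  -0.1] rows>=1.3 tcp [ 527. -158.  271.]
```

Call:
servo_tool([
  [0, 0, 0, 0, 0, 0, 60],
  [0, 0, 0, 0, 0, 0, 60],
  [0, 0, 0, 0, 0, 0, 60],
])

```text
time: 1.95
tcp_pos: [453.9, -52.9, 422.0]
orientation: [-0.0, 0.776, 0.631, 0.0]
contact_force: [0.6, -0.3, -0.3]
finger_gap: 59.9
```

Run:
```python
from h import *
h=harc(.2);o=observe();print(o["qvel"]);plan([(h+[0,0,60],ori(-12)),(h+[0,0,-3],ori(-12))])
```

```text
[ 0.001  0.001 -0.003 -0.003 -0.001 -0.   ]
[-88.2  92.4  87.9] [-0.  -0.   0.3] rows>=3.1 tcp [ 527. -158.  334.]
[-88.2  92.4 150.9] [-0.  -0.   0.3] rows>=1.3 tcp [ 527. -158.  271.]
```

Call:
servo_tool([
  [-40, 42, 35, 0, 0, 0, 60],
  [-80, 84, 70, 0, 0, 0, 60],
  [-88, 92, 88, 0, 0, 0, 60],
  [-88, 92, 88, 0, 0, 0, 60],
  [-88, 92, 120, 0, 0, 0, 60],
  [-88, 92, 151, 0, 0, 0, 60],
  [-88, 92, 151, 0, 0, 0, 50],
  [-88, 92, 151, 0, 0, 0, 30],
  [-88, 92, 151, 0, 0, 0, 15],
  [-88, 92, 151, 0, 0, 0, 2],
  [-88, 92, 151, 0, 0, 0, 2],
  [-88, 92, 151, 0, 0, 0, 2],
], newtons=15)

```text
time: 3.15
tcp_pos: [526.5, -159.3, 271.7]
orientation: [0.001, 0.776, 0.63, 0.0]
contact_force: [0.1, -0.1, -1.4]
finger_gap: 15.6
```

Run:
```python
from h import *
h=harc(.2);o=observe();print(o["qvel"],o["finger_gap"],o["contact_force"],o["tcp_pos"]-h)
c=h
p0=o["tcp_pos"]
off=p0+[0,0,-180]-h;print(off)
A=[.2,.3,.4,.5,.6,.7,.8,.9,1.0,1.1,1.2,1.3,1.4,1.5,1.6,1.7,1.8,1.9,2.0,2.1]
plan([(harc(a)+np.array([0,0,-3]),ori(-12)) for a in A])
```

```text
[-0.002  0.007  0.005  0.001 -0.002 -0.   ] 15.556792296981092 [ 0.1   -0.055 -1.393] [ -0.027  -1.36  177.719]
[-0.027 -1.36  -2.281]
[ 1.3 -0.3  0.7] [0.1 0.  0.1] rows>=0.0 tcp [ 527. -158.  271.]
[  1.3  -0.8 -12.5] [0.1 0.  0.1] rows>=0.3 tcp [ 526. -158.  284.]
[  1.3   0.  -25.8] [0.1 0.  0.1] rows>=0.3 tcp [ 527. -158.  297.]
[  1.3   2.1 -38.8] [0.1 0.  0.1] rows>=0.3 tcp [ 529. -158.  311.]
[  1.3   5.5 -51.6] [0.1 0.  0.1] rows>=0.3 tcp [ 532. -159.  323.]
[  1.3  10.2 -64.1] [0.1 0.  0.1] rows>=0.3 tcp [ 537. -160.  336.]
[  1.3  16.1 -75.9] [0.1 0.  0.1] rows>=0.3 tcp [ 542. -161.  348.]
[  1.3  23.1 -87.2] [0.1 0.  0.1] rows>=0.3 tcp [ 549. -163.  359.]
[  1.2  31.3 -97.6] [0.1 0.  0.1] rows>=0.3 tcp [ 557. -164.  369.]
[   1.2   40.4 -107.2] [0.1 0.  0.1] rows>=0.3 tcp [ 566. -166.  379.]
[   1.2   50.5 -115.9] [0.1 0.  0.1] rows>=0.3 tcp [ 576. -168.  388.]
[   1.2   61.3 -123.5] [0.1 0.  0.1] rows>=0.3 tcp [ 587. -171.  395.]
[   1.1   72.9 -129.9] [0.1 0.  0.1] rows>=0.3 tcp [ 598. -173.  402.]
[   1.1   85.  -135.2] [0.1 0.  0.1] rows>=0.3 tcp [ 610. -176.  407.]
[   1.1   97.7 -139.3] [0.1 0.  0.1] rows>=0.3 tcp [ 622. -178.  411.]
[   1.   110.6 -142.1] [0.1 0.  0.1] rows>=0.3 tcp [ 635. -181.  414.]
[   1.   123.8 -143.5] [0.1 0.  0.1] rows>=0.3 tcp [ 648. -184.  415.]
[   1.   137.  -143.7] [0.1 0.  0.1] rows>=0.3 tcp [ 661. -186.  416.]
[   0.9  150.2 -142.5] [0.1 0.  0.1] rows>=0.3 tcp [ 674. -189.  414.]
[   0.9  163.3 -140. ] [0.1 0.  0.1] rows>=0.3 tcp [ 686. -192.  412.]
```

Call:
servo_tool([
  [0, 0, 0, 0, 0, 0, 2],
  [0, 0, 0, 0, 0, 0, 2],
  [0, 0, 0, 0, 0, 0, 2],
], newtons=18)

```text
time: 3.45
tcp_pos: [526.6, -159.4, 271.1]
orientation: [0.0, 0.776, 0.63, 0.0]
contact_force: [0.3, 1.1, 1.4]
finger_gap: 9.4
```

Call:
servo_tool([
  [0, -1, -12, 0, 0, 0, 2],
  [0, 0, -26, 0, 0, 0, 2],
  [0, 2, -39, 0, 0, 0, 2],
  [0, 5, -52, 0, 0, 0, 2],
  [0, 10, -64, 0, 0, 0, 2],
  [0, 16, -76, 0, 0, 0, 2],
  [0, 23, -87, 0, 0, 0, 2],
  [0, 31, -98, 0, 0, 0, 2],
  [0, 40, -107, 0, 0, 0, 2],
  [0, 50, -116, 0, 0, 0, 2],
  [0, 61, -124, 0, 0, 0, 2],
  [0, 73, -130, 0, 0, 0, 2],
])

```text
time: 4.65
tcp_pos: [594.5, -173.8, 402.5]
orientation: [-0.004, 0.776, 0.63, -0.004]
contact_force: [-9.7, 1.5, 11.3]
finger_gap: 9.3
```

Run:
```python
from h import *
o=observe();print(o["contact_force"],o["ft_torque"],o["finger_gap"])
st=snapshot("top");ss=snapshot("side")
R_=lambda im,k:cv2.resize(im,None,fx=k,fy=k,interpolation=cv2.INTER_CUBIC)
cv2.imwrite("pics/s2.png",np.hstack([R_(st["color"][150:270,325:500,::-1],2.2),R_(ss["color"][100:220,260:400,::-1],2.2)]))
plan([(harc(a)+np.array([0,0,-3]),ori(-12)) for a in (1.4,1.5,1.6,1.7,1.8,1.9,2,2.1)])
```

```text
[-9.691  1.463 11.325] [ 0.202  2.051 -0.005] 9.303910620610685
[1.4 1.4 2.1] [-0.3  0.1  0.1] rows>=0.1 tcp [ 598. -173.  402.]
[ 1.3 13.6 -3.2] [-0.3  0.1  0.1] rows>=0.3 tcp [ 610. -176.  407.]
[ 1.3 26.2 -7.4] [-0.3  0.1  0.1] rows>=0.3 tcp [ 622. -178.  411.]
[  1.3  39.1 -10.2] [-0.3  0.1  0.1] rows>=0.3 tcp [ 635. -181.  414.]
[  1.2  52.3 -11.8] [-0.3  0.1  0.1] rows>=0.3 tcp [ 648. -184.  415.]
[  1.2  65.5 -12. ] [-0.3  0.1  0.1] rows>=0.3 tcp [ 661. -186.  416.]
[  1.2  78.7 -10.9] [-0.3  0.1  0.1] rows>=0.3 tcp [ 674. -189.  414.]
[ 1.1 91.8 -8.5] [-0.3  0.1  0.1] rows>=0.3 tcp [ 686. -192.  412.]
```

View pics/s2.png

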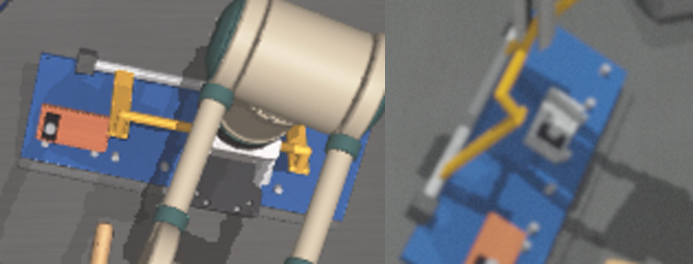

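The frame comes up with the handle held, so I'll carry on to about 2.05 rad.

Call:
servo_tool([
  [0, 12, -5, 0, 0, 0, 2],
  [0, 25, -9, 0, 0, 0, 2],
  [0, 38, -12, 0, 0, 0, 2],
  [0, 51, -13, 0, 0, 0, 2],
  [0, 64, -13, 0, 0, 0, 2],
  [0, 77, -12, 0, 0, 0, 2],
  [0, 85, -11, 0, 0, 0, 2],
  [0, 85, -11, 0, 0, 0, 2],
  [0, 85, -11, 0, 0, 0, 40],
  [0, 85, -11, 0, 0, 0, 40],
  [0, 85, -11, 0, 0, 0, 40],
  [0, 85, -11, 0, 0, 0, 40],
])

```text
time: 5.95
tcp_pos: [680.7, -191.6, 411.5]
orientation: [-0.001, 0.776, 0.63, -0.0]
contact_force: [-0.4, -0.1, 0.7]
finger_gap: 37.5
```

Run:
```python
from h import *
o=observe();print(o["contact_force"],o["tcp_pos"]-[0,0,177.7]-harc(2.05))
g=o["tcp_pos"]-[0,0,180]
c=np.array([467,350,19.])
a=np.array([453,150,21.])
plan([(g+[0,0,60],ori(-12)),(c+[0,0,150],ori(5)),(c+[0,0,60],ori(5)),(c,ori(5))])
```

```text
[-0.409 -0.092  0.693] [ 0.772 -1.069 -2.518]
[  0.   -0.1 -60. ] [-0.1 -0.   0.1] rows>=1.2 tcp [ 681. -192.  472.]
[ 486.2 -320.3   63.1] [ -0.1  -0.  -16.9] rows>=11.9 tcp [467. 350. 349.]
[ 486.1 -320.2  153.1] [ -0.1  -0.  -16.9] rows>=1.8 tcp [467. 350. 259.]
[ 486.1 -320.2  213.1] [ -0.1  -0.  -16.9] rows>=1.2 tcp [467. 350. 199.]
```

Call:
servo_tool([
  [0, 0, -35, 0, 0, 0, 60],
  [20, -10, -65, 0, 0, -1, 60],
  [65, -40, -60, 0, 0, -3, 70],
  [110, -70, -50, 0, 0, -4, 80],
  [155, -100, -40, 0, 0, -6, 80],
  [200, -130, -30, 0, 0, -7, 80],
  [245, -160, -10, 0, 0, -9, 80],
  [290, -190, 0, 0, 0, -10, 80],
  [335, -220, 20, 0, 0, -12, 80],
  [380, -250, 30, 0, 0, -14, 80],
  [425, -280, 45, 0, 0, -15, 80],
  [470, -310, 60, 0, 0, -16, 80],
])

```text
time: 7.15
tcp_pos: [493.1, 283.1, 366.2]
orientation: [0.0, 0.681, 0.732, 0.0]
contact_force: [1.0, -0.8, 0.3]
finger_gap: 80.0
```

Call:
servo_tool([
  [0, 0, 0, 0, 0, 0, 80],
  [0, 0, 0, 0, 0, 0, 80],
])

```text
time: 7.35
tcp_pos: [493.6, 282.4, 366.2]
orientation: [0.0, 0.68, 0.733, -0.001]
contact_force: [0.2, -0.4, 0.3]
finger_gap: 79.7
```

```bash
cat >> h.py <<'E'
def coupon(s,lo,hi,near,z=12,box=None):
    out=[]
    for c in blobs(hsv(s,lo,hi),200):
        r=cv2.minAreaRect(c);p=onz(s,*r[0],z)
        if np.linalg.norm(p[:2]-near)>60: continue
        b=np.array([onz(s,*q,z)[:2] for q in cv2.boxPoints(r)]);e,f=b[1]-b[0],b[2]-b[1]
        L=e if np.linalg.norm(e)>np.linalg.norm(f) else f
        print("coupon px",np.round(r[0]),"xy",p[:2],"size",np.linalg.norm(e),np.linalg.norm(f),"dir",np.degrees(np.arctan2(L[1],L[0]))%180);out.append(b)
    return out
E
python3 - <<'E'
from h import *
o=observe();print(o["tcp_pos"],o["orientation"]);s=snapshot("wrist")
cv2.imwrite("pics/w2.png",s["color"][:,:,::-1])
print(proj(s,[467,350,12]))
coupon(s,(5,110,120),(14,255,255),[467,350])
g=[467,350,19.]
plan([(np.add(g,[0,0,60]),ori(5)),(g,ori(5))])
E
```

```text
[493.612 282.442 366.171] [ 0.     0.68   0.733 -0.001]
[295.375 151.034]
[ 70.4 -22.3 107.5] [ 0.   0.  -0.8] rows>=2.6 tcp [467. 350. 259.]
[ 70.4 -22.3 167.5] [ 0.   0.  -0.8] rows>=1.2 tcp [467. 350. 199.]
```

Run:
```python
from h import *
s=snapshot("wrist");hs=cv2.cvtColor(s["color"],cv2.COLOR_RGB2HSV);print(hs[151,295],hs[140,305],hs[165,290])
u=coupon(s,(3,80,80),(17,255,255),[467,350])
for c in blobs(hsv(s,(3,80,80),(17,255,255)),200): print(cv2.boundingRect(c))
```

```text
[ 19 112 255] [ 19 112 255] [ 19 114 255]
coupon px [296. 151.] xy [469.044 349.663] size 41.71585202464927 80.6792549052918 dir 95.59508307576368
(108, 167, 74, 67)
(273, 107, 47, 88)
```

Call:
servo_tool([
  [24, -7, 36, 0, 0, -1, 80],
  [48, -14, 72, 0, 0, -1, 80],
  [70, -21, 105, 0, 0, -1, 80],
  [70, -21, 110, 0, 0, -1, 80],
  [70, -21, 140, 0, 0, -1, 80],
  [70, -21, 165, 0, 0, -1, 80],
  [70, -21, 165, 0, 0, -1, 60],
  [70, -21, 165, 0, 0, -1, 45],
  [70, -21, 165, 0, 0, -1, 30],
  [70, -21, 165, 0, 0, -1, 30],
  [70, -21, 165, 0, 0, -1, 30],
  [70, -21, 165, 0, 0, -1, 30],
], newtons=35)

```text
time: 8.65
tcp_pos: [468.6, 349.8, 202.1]
orientation: [0.0, 0.675, 0.738, 0.0]
contact_force: [-0.1, -1.1, 2.6]
finger_gap: 39.6
```

Run:
```python
from h import *
o=observe();print(o["tcp_pos"],o["orientation"],o["finger_gap"],o["contact_force"])
yaw=np.degrees(J[2]);Rp=ori(yaw,28)
# tips on face -> grasp point 19 out; held coupon bottom is 2 above... z_tcp-199 below tips
tz=o["tcp_pos"][2]-199;print("tip above bench",tz)
n=W(S(0,0,1),J)-W(S(0,0,0),J)
g=o["tcp_pos"]-[0,0,180]
for yc in (52.5-2,-132.5-2):
    p=W(S(yc,20,19+tz),J);print(p,Rp.apply([0,0,1]),n)
p=W(S(50.5,20.5,19+tz),J)
plan([(g+[0,0,150],ori(5)),(p+n*100,Rp),(p+n*30,Rp),(p,Rp)])
```

```text
[468.578 349.813 202.108] [0.    0.675 0.738 0.   ] 39.60118661958464 [-0.085 -1.089  2.57 ]
tip above bench 3.107869517157468
[ 594.287 -120.749   73.91 ] [ 0.459 -0.098 -0.883] [-0.459  0.098  0.883]
[ 555.822 -301.706   73.91 ] [ 0.459 -0.098 -0.883] [-0.459  0.098  0.883]
[   0.     0.2 -150. ] [ 0.1 -0.   0.2] rows>=3.0 tcp [469. 350. 352.]
[-441.3  -42.1 -119.4] [-27.7  -4.2  16.8] rows>=8.9 tcp [466. -94. 321.]
[-451.   -10.8  -57.5] [-27.7  -4.2  16.8] rows>=1.4 tcp [ 498. -100.  260.]
[-455.2    2.6  -31. ] [-27.7  -4.2  16.8] rows>=0.6 tcp [ 512. -103.  233.]
```

Call:
servo_tool([
  [0, 0, -30, 0, 0, 0, 30],
  [0, 0, -75, 0, 0, 0, 30],
  [0, 0, -120, 0, 0, 0, 30],
  [-40, -4, -135, -2, 0, 2, 30],
  [-85, -8, -135, -5, -1, 4, 30],
  [-130, -12, -135, -8, -1, 5, 30],
  [-175, -16, -132, -11, -2, 7, 30],
  [-220, -21, -130, -14, -2, 8, 30],
  [-265, -26, -128, -17, -3, 10, 30],
  [-310, -31, -125, -20, -3, 12, 30],
  [-355, -36, -122, -23, -3, 14, 30],
  [-400, -40, -120, -26, -4, 16, 30],
])

```text
time: 9.85
tcp_pos: [462.9, -53.4, 320.7]
orientation: [0.177, 0.753, 0.618, 0.142]
contact_force: [1.3, 0.3, -2.4]
finger_gap: 39.5
```

Call:
servo_tool([
  [0, 0, 0, 0, 0, 0, 30],
  [0, 0, 0, 0, 0, 0, 30],
])

```text
time: 10.05
tcp_pos: [463.4, -52.9, 320.7]
orientation: [0.175, 0.754, 0.618, 0.141]
contact_force: [0.0, -0.3, -2.3]
finger_gap: 39.6
```

Run:
```python
from h import *
o=observe();print(o["tcp_pos"],o["orientation"],o["finger_gap"])
Rp=ori(np.degrees(J[2]),28);n=W(S(0,0,1),J)-W(S(0,0,0),J)
p=W(S(50.5,20.5,22),J)
plan([(p+n*50,Rp),(p+n*25,Rp),(p,Rp)])
```

```text
[463.369 -52.93  320.678] [0.175 0.754 0.618 0.141] 39.61978700596096
[-39.3  11.6  54.3] [-2.  -0.1  0.7] rows>=1.4 tcp [489. -98. 277.]
[-39.4  12.5  79.3] [-2.  -0.1  0.7] rows>=0.5 tcp [ 501. -101.  255.]
[-39.4  13.3 104.3] [-2.  -0.1  0.7] rows>=0.5 tcp [ 512. -103.  233.]
```

Call:
servo_tool([
  [-20, 6, 30, -1, 0, 0, 30],
  [-39, 12, 60, -2, 0, 1, 30],
  [-39, 12, 79, -2, 0, 1, 30],
  [-39, 12, 79, -2, 0, 1, 30],
  [-39, 12, 79, -2, 0, 1, 30],
])

```text
time: 10.55
tcp_pos: [501.4, -98.0, 255.6]
orientation: [0.187, 0.754, 0.611, 0.154]
contact_force: [-0.1, 0.4, -2.6]
finger_gap: 39.6
```

Run:
```python
from h import *
o=observe();print(o["tcp_pos"],o["orientation"])
s=snapshot("wrist");im=s["color"][:,:,::-1].copy()
for nm,p in dict(f1=S(92.5,0,12),f2=S(92.5,40,12),f3=S(172.5,0,12),f4=S(172.5,40,12),pin=S(80.5,-4,10),pin2=S(24.5,-4,10),ul=S(185,95,0),ll=S(185,-30,0),h1=S(92.5,10,37),h2=S(92.5,30,37)).items(): print(nm,np.round(proj(s,W(p,J)),1))
cv2.imwrite("pics/w3.png",cv2.resize(im[0:360,100:580],None,fx=1.66,fy=1.66,interpolation=cv2.INTER_CUBIC))
```

```text
[501.361 -97.974 255.59 ] [0.187 0.754 0.611 0.154]
f1 [280.2 204.4]
f2 [349.8 204.4]
f3 [276.4  52.1]
f4 [352.9  52.1]
pin [274.3 224.3]
pin2 [276.8 312.4]
ul [451.3  33.8]
ll [223.6  33.8]
h1 [294.8 211. ]
h2 [334.5 211. ]
```

View pics/w3.png

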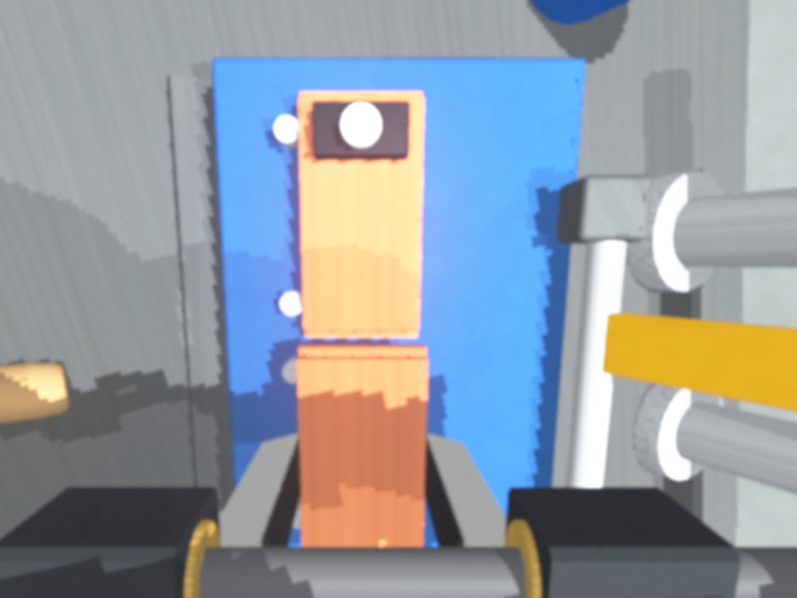

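The wrist view shows both copper coupons in line, with a small gap. The fixed coupon's end is at crop row 338 and the held coupon's end at row 345. I'll work out the relative offset with this one camera.

```bash
cat >> h.py <<'E'
def onslope(s,u,v,n): # -> (jig y, uphill) at height n over face
    o,d=ray(s,u,v);nw=W(S(0,0,1),J)-W(S(0,0,0),J);o0=W(S(0,0,n),J)
    q=o+d*(nw@(o0-o))/(nw@d)-o0;yw=W(S(1,0,n),J)-o0;uw=W(S(0,1,n),J)-o0
    return np.array([q@yw,q@uw])
E
python3 - <<'E'
from h import *
s=snapshot("wrist");f=lambda x,y:(100+x/1.66,y/1.66)
for nm,p,n in (("fix end L",(303,336),7),("fix end R",(419,337),7),("fix far L",(298,92),12),("fix far R",(424,92),12),("held end L",(299,346),32),("held end R",(428,347),32),("held top L",(298,358),37),("held top R",(429,359),37),("pin",(290,303),10),("pin2",(286,128),10)):
    print(nm,onslope(s,*f(*p),n))
o=observe();print(o["tcp_pos"])
# TCP in slope coords
nw=W(S(0,0,1),J)-W(S(0,0,0),J)
q=o["tcp_pos"]+180*R.from_quat(np.roll(o["orientation"],-1)).apply([0,0,1])-W(S(0,0,0),J)
print("grasp y,u,n",[q@(W(S(*e),J)-W(S(0,0,0),J)) for e in np.eye(3)])
Rp=ori(np.degrees(J[2]),28)
plan([(W(S(50.5,20.5,22),J),Rp)])
E
```

```text
fix end L [92.726  1.728]
fix end R [92.336 42.992]
fix far L [170.842   2.457]
fix far R [170.864  42.344]
held end L [92.786  2.912]
held end R [92.436 43.278]
held top L [89.823  3.053]
held top R [89.477 43.076]
pin [104.562  -2.197]
pin2 [160.695  -1.896]
[501.522 -98.313 256.844]
grasp y,u,n [np.float64(53.751158723001666), np.float64(22.45052056721298), np.float64(48.42126204723519)]
[-2.7 -1.3 26.4] [ 0.3 -0.2 -0.1] rows>=0.5 tcp [ 512. -103.  233.]
```

Call:
servo_tool([
  [-2.5, 0, 8, 0, 0, 0, 30],
  [-2.5, 0, 16, 0, 0, 0, 30],
  [-2.5, 0, 21, 0, 0, 0, 30],
  [-2.5, 0, 24, 0, 0, 0, 30],
  [-2.5, 0, 24, 0, 0, 0, 30],
  [-2.5, 0, 24, 0, 0, 0, 30],
])

```text
time: 11.25
tcp_pos: [512.1, -104.3, 234.7]
orientation: [0.188, 0.755, 0.609, 0.154]
contact_force: [-0.3, 0.9, -2.9]
finger_gap: 39.6
```

Not in contact yet, so I'll creep down.

Call:
servo_tool([
  [0, 0, 1, 0, 0, 0, 30],
  [0, 0, 2, 0, 0, 0, 30],
  [0, 0, 3, 0, 0, 0, 30],
  [0, 0, 3, 0, 0, 0, 30],
])

```text
time: 11.65
tcp_pos: [513.0, -104.5, 233.3]
orientation: [0.189, 0.754, 0.609, 0.155]
contact_force: [-6.2, 0.1, 7.4]
finger_gap: 39.3
```

Call:
servo_tool([
  [0, 0, -0.5, 0, 0, 0, 44],
  [0, 0, -0.5, 0, 0, 0, 52],
  [0, 0, -0.5, 0, 0, 0, 56],
  [0, 0, -20, 0, 0, 0, 60],
  [0, 0, -50, 0, 0, 0, 60],
  [0, 0, -80, 0, 0, 0, 60],
  [0, 0, -80, 0, 0, 0, 60],
  [0, 0, -80, 0, 0, 0, 60],
])

```text
time: 12.45
tcp_pos: [476.6, -97.0, 303.2]
orientation: [0.189, 0.754, 0.609, 0.155]
contact_force: [-0.0, 0.9, -0.1]
finger_gap: 59.9
```

Run:
```python
from h import *
o=observe();print(o["tcp_pos"],o["contact_force"],o["finger_gap"])
s=snapshot("wrist");im=s["color"][:,:,::-1].copy()
cv2.imwrite("pics/w4.png",cv2.resize(im[80:440,100:580],None,fx=1.66,fy=1.66,interpolation=cv2.INTER_CUBIC))
g=o["tcp_pos"]+180*R.from_quat(np.roll(o["orientation"],-1)).apply([0,0,1])
a=np.array([453.5,150.5,21.])
plan([(g+[-20,20,60],ori(-25,10)),(a+[0,-60,140],ori(-29.5)),(a+[0,0,60],ori(-29.5)),(a,ori(-29.5))])
```

```text
[476.615 -96.952 303.243] [-0.022  0.88  -0.107] 59.92957345793986
[ 23.1  65.2 -55.4] [18.1 -4.4 12.2] rows>=2.6 tcp [512. -81. 382.]
[178.6 -36.5 -62.7] [28.  -4.5 17. ] rows>=3.7 tcp [454.  90. 341.]
[237.  -85.5   2. ] [28.  -4.5 17. ] rows>=2.0 tcp [454. 150. 261.]
[ 236.8 -113.9   54.9] [28.  -4.5 17. ] rows>=1.2 tcp [454. 150. 201.]
```

View pics/w4.png

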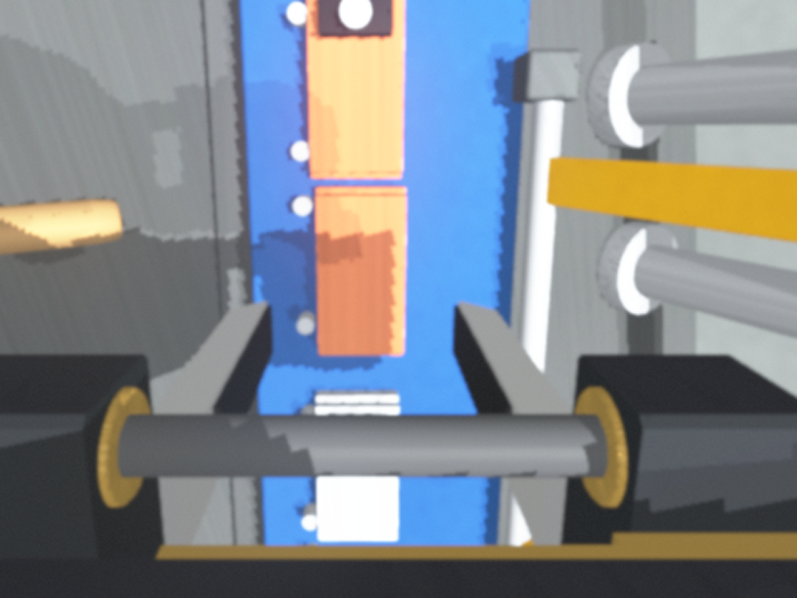

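Run:
```python
from h import *
s=snapshot("wrist");f=lambda x,y:(100+x/1.66,80+y/1.66)
for nm,p,n in (("fix end L",(311,178),7),("fix end R",(403,179),7),("pl L",(316,187),7),("pl R",(407,187),7),("pl bot L",(318,355),7),("pl bot R",(405,355),7),("st far L",(316,394),7),("st far R",(399,394),7),("st end L",(317,541),7),("st end R",(398,541),7)):
    print(nm,onslope(s,*f(*p),n))
```

```text
fix end L [92.907  0.433]
fix end R [92.346 41.2  ]
pl L [88.925  2.565]
pl R [88.804 43.028]
pl bot L [9.209 1.873]
pl bot R [ 9.033 43.285]
st far L [-10.925   0.506]
st far R [-11.109  40.669]
st end L [-93.261  -0.676]
st end R [-93.508  41.142]
```

The copper coupon lies flat in its place: gap about 3.7 mm, about 1.9 mm uphill of in-line. That is within tolerance. Next is the stainless.

Call:
servo_tool([
  [5, 20, -25, 6, -1, 4, 70],
  [20, 40, -45, 12, -3, 8, 80],
  [60, 30, -55, 17, -4, 12, 80],
  [100, 10, -60, 22, -4, 14, 80],
  [140, -15, -62, 26, -4, 16, 80],
  [179, -37, -63, 28, -4.5, 17, 80],
  [179, -37, -63, 28, -4.5, 17, 80],
  [179, -37, -63, 28, -4.5, 17, 80],
  [179, -37, -63, 28, -4.5, 17, 80],
])

```text
time: 13.45
tcp_pos: [453.6, 90.5, 340.8]
orientation: [0.0, 0.864, 0.504, -0.001]
contact_force: [-0.1, 0.3, -0.8]
finger_gap: 80.2
```

Run:
```python
from h import *
o=observe();print(o["tcp_pos"],o["orientation"],o["qvel"]);s=snapshot("wrist")
cv2.imwrite("pics/w5.png",s["color"][:,:,::-1]);print(proj(s,[453,150,12]))
coupon(s,(0,0,215),(179,40,255),[453,150])
a=np.array([453.5,150.5,21.])
plan([(a+[0,0,60],ori(-29.5)),(a,ori(-29.5))])
```

```text
[453.613  90.454 340.827] [ 0.     0.864  0.504 -0.001] [-0.019 -0.011 -0.003  0.002  0.004  0.003]
[284.123 171.458]
coupon px [286. 163.] xy [458.583 155.282] size 40.43678831358067 69.13472214757486 dir 60.23700399207475
[ 52.5 -29.9  80.1] [-0.   0.1 -0.1] rows>=2.0 tcp [454. 150. 261.]
[ 52.5 -29.9 140.1] [-0.   0.1 -0.1] rows>=1.2 tcp [454. 150. 201.]
```

Call:
servo_tool([
  [26, -15, 40, 0, 0, 0, 80],
  [52, -29, 80, 0, 0, 0, 80],
  [52, -29, 80, 0, 0, 0, 80],
  [52, -29, 110, 0, 0, 0, 80],
  [52, -29, 140, 0, 0, 0, 80],
  [52, -29, 140, 0, 0, 0, 60],
  [52, -29, 140, 0, 0, 0, 45],
  [52, -29, 140, 0, 0, 0, 30],
  [52, -29, 140, 0, 0, 0, 30],
  [52, -29, 140, 0, 0, 0, 30],
  [52, -29, 140, 0, 0, 0, 30],
], newtons=35)

```text
time: 14.6
tcp_pos: [453.7, 150.4, 202.0]
orientation: [0.001, 0.864, 0.504, 0.001]
contact_force: [0.7, -0.5, 2.5]
finger_gap: 39.7
```

Run:
```python
from h import *
o=observe();print(o["tcp_pos"],o["orientation"],o["finger_gap"],o["contact_force"])
tz=o["tcp_pos"][2]-199
Rp=ori(np.degrees(J[2]),28);n=W(S(0,0,1),J)-W(S(0,0,0),J);g=o["tcp_pos"]-[0,0,180]
p=W(S(-134,22.4,19+tz),J)
plan([(g+[0,0,150],ori(-29.5)),(p+n*75,Rp),(p+n*25,Rp)])
```

```text
[453.724 150.396 201.998] [0.001 0.864 0.504 0.001] 39.705208020999045 [ 0.65  -0.533  2.547]
[   0.1    0.2 -150. ] [ 0.1 -0.   0. ] rows>=3.0 tcp [454. 150. 352.]
[-378.1  199.3  -97.9] [-27.7   4.3 -17.1] rows>=8.6 tcp [ 441. -277.  300.]
[-371.1  221.6  -53.7] [-27.7   4.3 -17.1] rows>=1.0 tcp [ 464. -282.  256.]
```

Call:
servo_tool([
  [0, 0, -30, 0, 0, 0, 30],
  [0, 0, -75, 0, 0, 0, 30],
  [0, 0, -115, 0, 0, 0, 30],
  [-35, 18, -125, -2, 0, -1, 30],
  [-75, 40, -130, -5, 1, -3, 30],
  [-115, 61, -130, -8, 1, -5, 30],
  [-155, 82, -128, -11, 2, -7, 30],
  [-195, 103, -125, -14, 2, -9, 30],
  [-235, 124, -120, -17, 3, -11, 30],
  [-275, 145, -115, -20, 3, -13, 30],
  [-315, 166, -110, -23, 4, -15, 30],
  [-350, 185, -103, -26, 4, -16, 30],
])

```text
time: 15.8
tcp_pos: [440.9, -246.3, 304.0]
orientation: [0.176, 0.763, 0.605, 0.143]
contact_force: [0.7, 0.1, -2.4]
finger_gap: 39.1
```

Call:
servo_tool([
  [0, 0, 0, 0, 0, 0, 30],
  [0, 0, 0, 0, 0, 0, 30],
])

```text
time: 16.0
tcp_pos: [440.9, -245.5, 303.2]
orientation: [0.174, 0.765, 0.604, 0.142]
contact_force: [-1.4, 0.6, -2.5]
finger_gap: 39.4
```

Run:
```python
from h import *
o=observe();print(o["tcp_pos"],o["orientation"],o["finger_gap"])
Rp=ori(np.degrees(J[2]),28);n=W(S(0,0,1),J)-W(S(0,0,0),J)
p=W(S(-134,22.2,22),J)
plan([(p+n*50,Rp),(p+n*25,Rp)])
```

```text
[ 440.863 -245.519  303.229] [0.174 0.765 0.604 0.142] 39.41550771765797
[-30.3   5.9  30.8] [-2.   0.2 -1.3] rows>=0.9 tcp [ 452. -279.  278.]
[-30.2   6.8  55.8] [-2.   0.2 -1.3] rows>=0.5 tcp [ 464. -282.  256.]
```

Call:
servo_tool([
  [-15, 3, 20, -1, 0, -1, 30],
  [-30, 7, 40, -2, 0, -1.3, 30],
  [-30, 7, 55, -2, 0, -1.3, 30],
  [-30, 7, 55, -2, 0, -1.3, 30],
  [-30, 7, 55, -2, 0, -1.3, 30],
])

```text
time: 16.5
tcp_pos: [464.9, -279.3, 257.8]
orientation: [0.19, 0.753, 0.612, 0.151]
contact_force: [-0.1, -0.5, -2.9]
finger_gap: 39.7
```

Run:
```python
from h import *
o=observe();print(o["tcp_pos"],o["orientation"])
s=snapshot("wrist");im=s["color"][:,:,::-1].copy()
cv2.imwrite("pics/w6.png",cv2.resize(im[0:360,100:580],None,fx=1.66,fy=1.66,interpolation=cv2.INTER_CUBIC))
nw=W(S(0,0,1),J)-W(S(0,0,0),J)
q=o["tcp_pos"]+180*R.from_quat(np.roll(o["orientation"],-1)).apply([0,0,1])-W(S(0,0,0),J)
print("grasp y,u,n",np.array([q@(W(S(*e),J)-W(S(0,0,0),J)) for e in np.eye(3)]))
plan([(W(S(-134,22.2,22),J)+nw*25,ori(np.degrees(J[2]),28))])
```

```text
[ 464.862 -279.349  257.771] [0.19  0.753 0.612 0.151]
grasp y,u,n [-132.048   23.882   48.402]
[-2.1 -1.9  1.9] [0.1 0.2 0.3] rows>=0.1 tcp [ 464. -282.  256.]
```

View pics/w6.png

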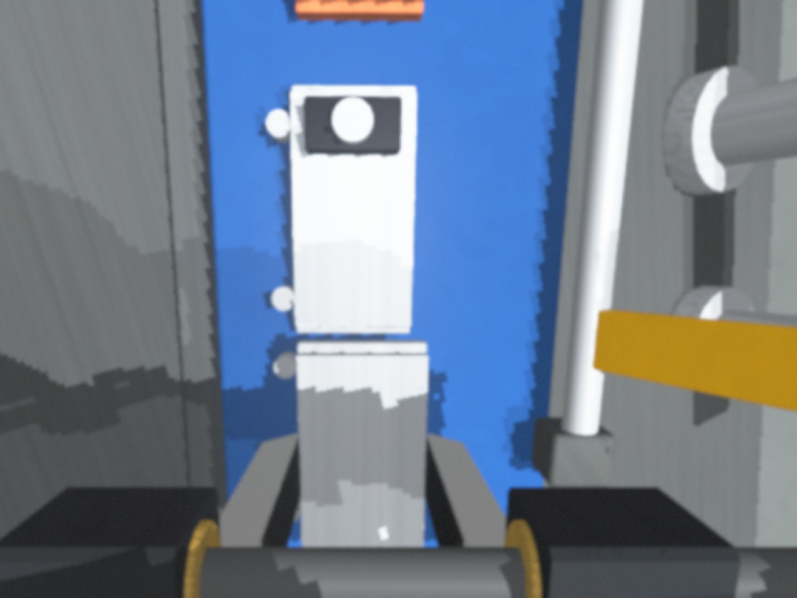

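Run:
```python
from h import *
s=snapshot("wrist");f=lambda x,y:(100+x/1.66,y/1.66)
for nm,p,n in (("fix end L",(295,331),7),("fix end R",(411,331),7),("fix far L",(291,87),12),("fix far R",(416,87),12),("held end L",(298,342),32),("held end R",(428,343),32),("pin",(283,298),10)): print(nm,onslope(s,*f(*p),n))
```

```text
fix end L [-92.526   1.221]
fix end R [-92.328  42.496]
fix far L [-14.657   2.215]
fix far R [-14.424  41.696]
held end L [-92.793   4.939]
held end R [-92.915  45.671]
pin [-80.723  -2.335]
```

Call:
servo_tool([
  [-1, -2.8, 8, 0, 0, 0, 30],
  [-1, -2.8, 16, 0, 0, 0, 30],
  [-1, -2.8, 21, 0, 0, 0, 30],
  [-1, -2.8, 24, 0, 0, 0, 30],
  [-1, -2.8, 25, 0, 0, 0, 30],
  [-1, -2.8, 26, 0, 0, 0, 30],
  [-1, -2.8, 26, 0, 0, 0, 30],
])

```text
time: 17.3
tcp_pos: [474.3, -284.3, 233.8]
orientation: [0.191, 0.753, 0.611, 0.151]
contact_force: [-0.3, 0.1, -2.5]
finger_gap: 39.3
```

Call:
servo_tool([
  [0, 0, 0.7, 0, 0, 0, 30],
  [0, 0, 1.4, 0, 0, 0, 30],
  [0, 0, 1.4, 0, 0, 0, 30],
])

```text
time: 17.6
tcp_pos: [474.6, -284.4, 233.3]
orientation: [0.191, 0.753, 0.611, 0.151]
contact_force: [-5.1, 0.3, 4.0]
finger_gap: 39.4
```

Contact. I'll release and back off.

Call:
servo_tool([
  [0, 0, 0, 0, 0, 0, 44],
  [0, 0, 0, 0, 0, 0, 52],
  [0, 0, 0, 0, 0, 0, 56],
  [0, 0, -20, 0, 0, 0, 60],
  [0, 0, -50, 0, 0, 0, 60],
  [0, 0, -80, 0, 0, 0, 60],
  [0, 0, -80, 0, 0, 0, 60],
  [0, 0, -80, 0, 0, 0, 60],
])

```text
time: 18.4
tcp_pos: [438.1, -276.2, 303.6]
orientation: [0.192, 0.753, 0.611, 0.151]
contact_force: [0.5, -0.2, 0.7]
finger_gap: 59.8
```

Run:
```python
from h import *
o=observe();print(o["tcp_pos"],o["contact_force"],o["finger_gap"])
s=snapshot("wrist");im=s["color"][:,:,::-1].copy()
cv2.imwrite("pics/w7.png",cv2.resize(im[0:440,100:580],None,fx=1.36,fy=1.36,interpolation=cv2.INTER_CUBIC))
g=o["tcp_pos"]+180*R.from_quat(np.roll(o["orientation"],-1)).apply([0,0,1])
Rd=ori(-12)
h=harc(2.05)
plan([(g+[-30,0,100],ori(-12,14)),(h+[-60,0,80],Rd),(h+[0,0,60],Rd),(h+[0,0,-3],Rd)])
```

```text
[ 438.087 -276.243  303.616] [ 0.532 -0.159  0.738] 59.81262316874302
[ -8.2  66.2 -97.3] [14.2  0.3  0.1] rows>=2.4 tcp [ 449. -286.  420.]
[120.3 232.9 -95.7] [28.2  0.3  0.1] rows>=4.2 tcp [ 620. -191.  496.]
[132.9 275.2 -50.4] [28.2  0.3  0.1] rows>=1.3 tcp [ 680. -191.  476.]
[133.3 245.4   5.1] [28.2  0.3  0.1] rows>=1.3 tcp [ 680. -191.  413.]
```

View pics/w7.png

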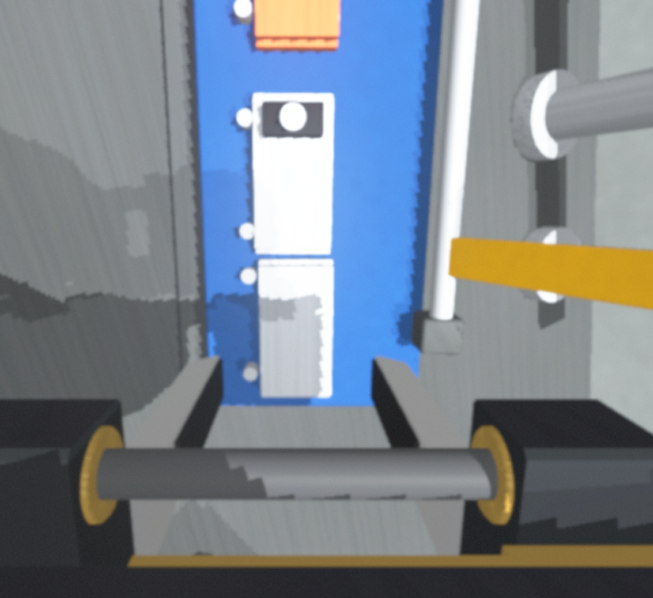

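The stainless pair is also made: gap about 3.4 mm, about 1.6 mm uphill, both coupons flat. Now back to the handle.

Call:
servo_tool([
  [-3, 22, -35, 5, 0, 0, 60],
  [-5, 45, -70, 10, 0, 0, 60],
  [-8, 66, -97, 14, 0, 0, 60],
  [25, 110, -97, 19, 0, 0, 60],
  [60, 150, -96, 23, 0, 0, 60],
  [90, 195, -96, 27, 0, 0, 60],
  [120, 233, -96, 28.2, 0, 0, 60],
  [127, 255, -72, 28.2, 0, 0, 60],
  [133, 275, -50, 28.2, 0, 0, 60],
  [133, 275, -50, 28.2, 0, 0, 60],
  [133, 275, -50, 28.2, 0, 0, 60],
])

```text
time: 19.55
tcp_pos: [680.9, -190.3, 473.1]
orientation: [-0.0, 0.777, 0.63, -0.004]
contact_force: [-0.7, -0.1, 0.5]
finger_gap: 60.2
```

Run:
```python
from h import *
o=observe();print(o["tcp_pos"],o["orientation"],o["qvel"]);Rd=ori(-12);h=harc(2.05)
plan([(h+[0,0,-1],Rd)])
s=snapshot("wrist");im=s["color"][:,:,::-1];cv2.imwrite("pics/w8.png",im);print(proj(s,harc(2.05)),proj(s,harc(2.05,80)),proj(s,harc(1.95,80)))
m=hsv(s,(18,120,100),(32,255,255))
for c in blobs(m,150): print(cv2.boundingRect(c))
```

```text
[ 680.874 -190.317  473.05 ] [-0.     0.777  0.63  -0.004] [-0.016 -0.047  0.007 -0.001  0.008 -0.   ]
[-0.2 -0.6 57.7] [-0.3  0.3  0.1] rows>=1.2 tcp [ 680. -191.  415.]
[318.165 256.212] [318.456 129.567] [296.594 129.315]
(196, 402, 406, 14)
(280, 366, 49, 24)
(448, 314, 30, 71)
(159, 314, 30, 71)
(273, 91, 59, 240)
```

Call:
servo_tool([
  [0, 0, 30, 0, 0, 0, 60],
  [0, -1, 58, 0, 0, 0, 60],
  [0, -1, 58, 0, 0, 0, 45],
  [0, -1, 58, 0, 0, 0, 30],
  [0, -1, 58, 0, 0, 0, 15],
  [0, -1, 58, 0, 0, 0, 2],
  [0, -1, 58, 0, 0, 0, 2],
  [0, -1, 58, 0, 0, 0, 2],
  [0, -1, 58, 0, 0, 0, 2],
], newtons=18)

```text
time: 20.5
tcp_pos: [679.4, -190.7, 419.2]
orientation: [0.003, 0.777, 0.629, -0.001]
contact_force: [1.8, -0.2, 2.2]
finger_gap: 9.3
```

Run:
```python
from h import *
o=observe();print(o["tcp_pos"],o["orientation"],o["finger_gap"],o["contact_force"],o["tcp_pos"]-[0,0,180]-harc(2.05))
plan([(harc(a)+np.array([0,0,-1]),ori(-12)) for a in np.arange(2.05,-.06,-.1)])
```

```text
[ 679.432 -190.726  419.2  ] [ 0.003  0.777  0.629 -0.001] 9.284521776885525 [ 1.756 -0.233  2.163] [-0.48  -0.149  2.86 ]
[0.3 0.4 3.9] [0.2 0.4 0. ] rows>=0.1 tcp [ 680. -191.  415.]
[  0.3 -12.7   2. ] [0.2 0.4 0. ] rows>=0.3 tcp [ 667. -188.  417.]
[  0.3 -25.9   1.4] [0.2 0.4 0. ] rows>=0.3 tcp [ 654. -185.  418.]
[  0.3 -39.2   2.2] [0.2 0.4 0. ] rows>=0.3 tcp [ 641. -182.  417.]
[  0.3 -52.3   4.3] [0.2 0.4 0. ] rows>=0.3 tcp [ 628. -180.  415.]
[  0.3 -65.1   7.7] [0.2 0.4 0. ] rows>=0.3 tcp [ 616. -177.  411.]
[  0.3 -77.5  12.4] [0.2 0.4 0. ] rows>=0.3 tcp [ 604. -174.  407.]
[  0.4 -89.4  18.2] [0.2 0.4 0. ] rows>=0.3 tcp [ 592. -172.  401.]
[   0.4 -100.6   25.3] [0.2 0.4 0. ] rows>=0.3 tcp [ 581. -170.  394.]
[   0.5 -111.1   33.4] [0.2 0.4 0. ] rows>=0.3 tcp [ 571. -167.  385.]
[   0.5 -120.7   42.5] [0.2 0.4 0. ] rows>=0.3 tcp [ 562. -165.  376.]
[   0.6 -129.4   52.5] [0.2 0.4 0. ] rows>=0.3 tcp [ 553. -164.  366.]
[   0.7 -137.    63.4] [0.2 0.4 0. ] rows>=0.3 tcp [ 546. -162.  355.]
[   0.7 -143.5   74.9] [0.2 0.4 0. ] rows>=0.3 tcp [ 539. -161.  344.]
[   0.8 -148.8   87.1] [0.2 0.4 0. ] rows>=0.3 tcp [ 534. -160.  332.]
[   0.9 -152.8   99.7] [0.2 0.4 0. ] rows>=0.3 tcp [ 530. -159.  319.]
[   1.  -155.6  112.7] [0.2 0.4 0. ] rows>=0.3 tcp [ 528. -158.  306.]
[   1.1 -157.1  125.8] [0.2 0.4 0. ] rows>=0.3 tcp [ 526. -158.  293.]
[   1.1 -157.3  139.1] [0.2 0.4 0. ] rows>=0.3 tcp [ 526. -158.  280.]
[   1.2 -156.1  152.3] [0.2 0.4 0. ] rows>=0.3 tcp [ 527. -158.  266.]
[   1.3 -153.6  165.3] [0.2 0.4 0. ] rows>=0.3 tcp [ 530. -159.  253.]
[   1.4 -149.9  178. ] [0.2 0.4 0. ] rows>=0.3 tcp [ 533. -159.  241.]
```

Call:
servo_tool([
  [0, -13, -2, 0, 0, 0, 2],
  [0, -26, -2.5, 0, 0, 0, 2],
  [0, -40, -2, 0, 0, 0, 2],
  [0, -53, 0, 0, 0, 0, 2],
  [0, -65, 4, 0, 0, 0, 2],
  [0, -78, 8.5, 0, 0, 0, 2],
  [0, -90, 14, 0, 0, 0, 2],
  [0, -101, 21, 0, 0, 0, 2],
  [0, -111, 29.5, 0, 0, 0, 2],
  [0, -121, 38.5, 0, 0, 0, 2],
  [0, -130, 48.5, 0, 0, 0, 2],
  [0, -137, 59.5, 0, 0, 0, 2],
])

```text
time: 21.7
tcp_pos: [545.1, -162.0, 359.5]
orientation: [0.003, 0.777, 0.629, -0.001]
contact_force: [2.2, 0.9, 1.4]
finger_gap: 9.2
```

Run:
```python
from h import *
o=observe();print(o["finger_gap"],o["contact_force"],o["tcp_pos"]-[0,0,180]-harc(.85))
plan([(harc(a)+np.array([0,0,-1]),ori(-12)) for a in np.arange(.85,-.06,-.1)])
```

```text
9.221378328336012 [2.204 0.906 1.43 ] [-0.62   0.004  3.091]
[0.1 0.6 4.1] [ 0.2  0.3 -0. ] rows>=0.1 tcp [ 546. -162.  355.]
[ 0.2 -5.9 15.6] [ 0.2  0.3 -0. ] rows>=0.3 tcp [ 539. -161.  344.]
[  0.3 -11.2  27.8] [ 0.2  0.3 -0. ] rows>=0.3 tcp [ 534. -160.  332.]
[  0.3 -15.3  40.4] [ 0.2  0.3 -0. ] rows>=0.3 tcp [ 530. -159.  319.]
[  0.4 -18.1  53.4] [ 0.2  0.3 -0. ] rows>=0.3 tcp [ 528. -158.  306.]
[  0.5 -19.6  66.5] [ 0.2  0.3 -0. ] rows>=0.3 tcp [ 526. -158.  293.]
[  0.5 -19.7  79.8] [ 0.2  0.3 -0. ] rows>=0.3 tcp [ 526. -158.  280.]
[  0.6 -18.6  93. ] [ 0.2  0.3 -0. ] rows>=0.3 tcp [ 527. -158.  266.]
[  0.6 -16.1 106. ] [ 0.2  0.3 -0. ] rows>=0.3 tcp [ 530. -159.  253.]
[  0.7 -12.3 118.7] [ 0.2  0.3 -0. ] rows>=0.3 tcp [ 533. -159.  241.]
```

Call:
servo_tool([
  [0, -6.5, 11.5, 0, 0, 0, 2],
  [0, -12, 23.5, 0, 0, 0, 2],
  [0, -16, 36, 0, 0, 0, 2],
  [0, -18.5, 49, 0, 0, 0, 2],
  [0, -20, 62.5, 0, 0, 0, 2],
  [0, -20, 75.5, 0, 0, 0, 2],
  [0, -19, 89, 0, 0, 0, 2],
  [0, -18, 96, 0, 0, 0, 2],
  [0, -17, 102, 0, 0, 0, 2],
  [0, -16, 106, 0, 0, 0, 2],
  [0, -16, 106, 0, 0, 0, 2],
])

```text
time: 22.8
tcp_pos: [530.4, -159.5, 253.1]
orientation: [0.003, 0.777, 0.629, -0.001]
contact_force: [5.4, 3.6, -0.4]
finger_gap: 9.4
```

Run:
```python
from h import *
o=observe();print(o["finger_gap"],o["contact_force"],o["tcp_pos"]-[0,0,180]-harc(0.0),o["tcp_pos"]-[0,0,180]-harc(0.05))
```

```text
9.436300120712216 [ 5.407  3.564 -0.4  ] [-1.038 -0.478  5.092] [ 0.669 -0.84  -1.303]
```

Call:
servo_tool([
  [0, 0.5, 1.5, 0, 0, 0, 2],
  [0, 1, 3, 0, 0, 0, 2],
  [0, 1.5, 4.5, 0, 0, 0, 2],
  [0, 1.5, 4.5, 0, 0, 0, 2],
])

```text
time: 23.2
tcp_pos: [531.4, -159.6, 250.1]
orientation: [0.003, 0.777, 0.629, -0.001]
contact_force: [1.7, 4.8, 8.8]
finger_gap: 9.6
```

Call:
servo_tool([
  [0, 0, 1.5, 0, 0, 0, 2],
  [0, 0, 3, 0, 0, 0, 2],
  [0, 0, 3, 0, 0, 0, 2],
])

```text
time: 23.5
tcp_pos: [531.2, -159.8, 249.2]
orientation: [0.003, 0.777, 0.629, -0.001]
contact_force: [-1.3, 4.8, 21.6]
finger_gap: 9.2
```

Firm stop at 21 N, so the frame is down. I'll ease off, open and withdraw straight up.

Call:
servo_tool([
  [0, 0, -2, 0, 0, 0, 12],
  [0, 0, -2, 0, 0, 0, 30],
  [0, 0, -2, 0, 0, 0, 50],
  [0, 0, -2, 0, 0, 0, 60],
  [0, 0, -2, 0, 0, 0, 60],
  [0, 0, -30, 0, 0, 0, 60],
  [0, 0, -70, 0, 0, 0, 60],
  [-20, -40, -110, 0, 0, 0, 60],
  [-40, -85, -130, 0, 0, 0, 60],
  [-60, -130, -150, 0, 0, 0, 60],
  [-60, -130, -150, 0, 0, 0, 60],
])

```text
time: 24.6
tcp_pos: [387.9, -190.9, 397.3]
orientation: [0.002, 0.778, 0.629, -0.003]
contact_force: [0.4, 0.0, -0.3]
finger_gap: 60.2
```

Run:
```python
from h import *
o=observe();print(o["tcp_pos"],o["contact_force"])
st=snapshot("top");ss=snapshot("side")
R_=lambda im,k:cv2.resize(im,None,fx=k,fy=k,interpolation=cv2.INTER_CUBIC)
a=R_(st["color"][165:265,325:500,::-1],4);b=R_(ss["color"][100:258,260:385,::-1],3.75)
cv2.imwrite("pics/f1.png",np.hstack([R_(a,.5),cv2.resize(b,(0,0),fx=.75,fy=.75)[:200]])) if 0 else cv2.imwrite("pics/f1.png",b)
for t in (0,.07,.15): print(t,[np.round((proj(ss,harc(t,y))-[260,100])*3.75) for y in (-92.5,92.5)])
```

```text
[ 387.907 -190.911  397.296] [ 0.403  0.013 -0.336]
0 [array([406., 176.]), array([312., 394.])]
0.07 [array([410., 166.]), array([317., 384.])]
0.15 [array([414., 153.]), array([320., 372.])]
```

View pics/f1.png

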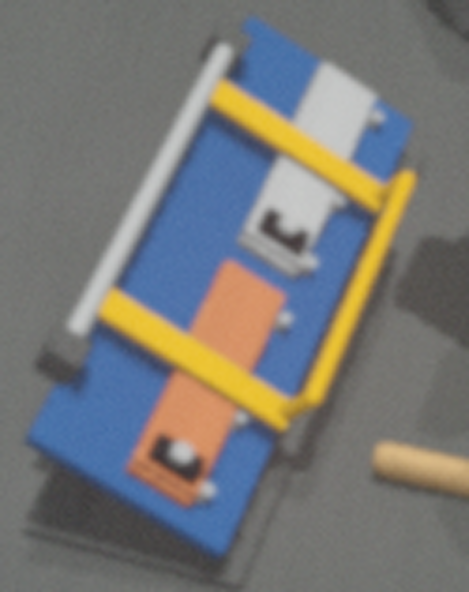

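The side view shows both pairs in line under the bars. The handle's right end is at crop (409,176), against (406,176) predicted for 0 rad, so the frame is fully down. Handing in.

```bash
python3 -c "
from rig import *
print(observe()['time']);print(sign_off())"
```

```text
24.7
the job is handed in; nothing more can be done
None
```

The job is done and handed in at 24.7 s of the 72 s allowed; sign-off gave no verdict.

- **Frame up:** I gripped the yellow handle and swung the frame to about 2.05 rad before placing anything.
- **Coupons:** The copper coupon is in the left pair and the stainless in the right. From the wrist camera just after release:

| Coupon | End gap | Offset up the slope |
|---|---|---|
| Copper | about 3.7 mm | about 1.9 mm |
| Stainless | about 3.4 mm | about 1.6 mm |

- **Pins:** Both coupons lie flat and inside the limits. They rest 1 to 2 mm above their stop pins rather than touching them, because I did not nudge them down.
- **Frame down:** I pushed the frame to a firm stop, about 21 N at the wrist. The final side view puts the handle within about 3 enlarged pixels (under 1 camera pixel) of its predicted position at 0 rad. The coupons are still in line under the bars.
- **Bystanders:** The brass coupon and the other items were never approached. I did not measure their final positions.
- **Disagreements:** The top, side and wrist cameras disagreed by 2 to 3 mm on where the jig was, so I set the final placings from the wrist camera alone. Each coupon's offset had shifted by roughly 1 mm from the last reading before lowering. While I held the handle to swing the frame down, the gripper sat 3 to 4 mm higher than commanded, with no effect on the result.

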